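# Find the sealed tin that rattles and hold it up

## Task

Each of the three sealed tins holds an orange stone ball, and one of them has lost its foam collar, so its ball rattles. Lift and shake the tins one at a time, tipping them well over, until you find the one that rattles; stand every quiet tin back upright where it was, and leave the other things on the desk alone. Finish while still holding the rattling tin in the gripper, steady over the middle of the purple notebook that lies on the desk in front of the screen, its underside about 15 cm above the desk and the tin tipped about 40 degrees, so that its loose ball lies against the side.

Things in the scene. Friction and masses are not known exactly. Their poses are not given: they have to be found in the camera images.
- tin_a: one of three identical sealed round tins, bare metal side, blue lid with a round window 17 mm across in its middle; 66 mm diameter, 34 mm high, about 0.22 kg in all (0.19 to 0.26); origin: centre of the underside, z up through the lid; it may be gripped round its side from above in any direction
- stone_a_center (a point): centre of the orange stone ball (24 mm diameter, 60 g) in tin_a, seen through the lid window. It starts mid-tin in a shallow dimple, which it leaves when the tin is tipped over about 20 degrees or shaken briskly. In two tins (not always the same) a hidden foam collar keeps it within 4 mm of the middle; in the third it rolls up to 14 mm from the middle and knocks on the side
- tin_a_seat (a point): where the centre of the ball sits in tin_a when it lies in the dimple: on the tin's axis, 16 mm above its underside
- tin_b: one of three identical sealed round tins, bare metal side, blue lid with a round window 17 mm across in its middle; 66 mm diameter, 34 mm high, about 0.22 kg in all (0.19 to 0.26); origin: centre of the underside, z up through the lid; it may be gripped round its side from above in any direction
- stone_b_center (a point): centre of the orange stone ball (24 mm diameter, 60 g) in tin_b, seen through the lid window. It starts mid-tin in a shallow dimple, which it leaves when the tin is tipped over about 20 degrees or shaken briskly. In two tins (not always the same) a hidden foam collar keeps it within 4 mm of the middle; in the third it rolls up to 14 mm from the middle and knocks on the side
- tin_b_seat (a point): where the centre of the ball sits in tin_b when it lies in the dimple: on the tin's axis, 16 mm above its underside
- tin_c: one of three identical sealed round tins, bare metal side, blue lid with a round window 17 mm across in its middle; 66 mm diameter, 34 mm high, about 0.22 kg in all (0.19 to 0.26); origin: centre of the underside, z up through the lid; it may be gripped round its side from above in any direction
- stone_c_center (a point): centre of the orange stone ball (24 mm diameter, 60 g) in tin_c, seen through the lid window. It starts mid-tin in a shallow dimple, which it leaves when the tin is tipped over about 20 degrees or shaken briskly. In two tins (not always the same) a hidden foam collar keeps it within 4 mm of the middle; in the third it rolls up to 14 mm from the middle and knocks on the side
- tin_c_seat (a point): where the centre of the ball sits in tin_c when it lies in the dimple: on the tin's axis, 16 mm above its underside
- notebook: purple notebook lying flat, 210 x 152 x 14 mm (x, y, z), fixed to the desk; the monitor stands close behind its far edge and the arm must not lean on it, so lean the wrist toward the robot there; origin: centre of its underside
- calculator: bystander: black pocket calculator, 118 x 68 x 13 mm, loose; origin: centre of its underside
- petri_dish: bystander: clear round dish with crumbs, 63 mm diameter, 13 mm high, loose; origin: centre of its underside
- rock: bystander: speckled grey rock sample, 48 x 62 x 34 mm, loose; origin: centre of its underside

How it is judged:
By the outcome, as a careful person would: the job done as asked, in the order asked, and still so for the second after the job is handed in, while the arm keeps its last pose, push and grip.
It also fails if it takes over 72 s, if anything falls off the work surface, if the arm or the gripper's body presses on something with over 40 N, if the wrist force passes 120 N, or if a joint passes its speed limit or range.

## Robot

A 6-joint arm with a two-finger parallel gripper is mounted at the origin on a cart in front of the work surface, level with it; the furniture and walls round the work are solid. World frame = base frame: x ahead of the robot, y to its left, z up, the work surface at z = 0. Lengths are in m, angles in rad, forces in N, time in s.
With the tool pointing down it reaches from about 0.25 to 0.85 m from the base axis. Payload 12.5 kg.
Tool frame: the origin (TCP) lies at the very end of the fingers, on their centre line; the grasp point (between the pads) lies behind it (r.grasp_offset is the z of the grasp point in the tool frame, in m); z points along the fingers, y is the line along which they close (so a half turn about z gives the same grasp; the last joint's range is limited). The gripper opens to 93 mm and grips with 3 to 60 N. Pads are 15 mm wide; open, the fingers measure 128 mm over their backs; the gripper's body (75 mm by 188 mm) begins 65 mm behind the grasp point.
Start: joints at [-1.379, 0.351, 1.652, -0, 1.139, -0.085], TCP at [0.15, -0.529, 0.219] pointing down, gripper open.
Joint ranges: [-2.75, 2.75], [-0.79, 2.1], [0.01, 2.65], [-1.57, 4.71], [0.07, 3.14], [-2.87, 2.87]. Speed limits (rad/s): [2.22, 2.22, 2.79, 3.14, 3.14, 3.14].

## Interface

Orientations are given as a unit quaternion [x, y, z, w].
In Python, from station import r gives the robot as it stands.
- The arm moves only by the shell command python3 nudge.py 'ROWS' [FORCE]. ROWS is rows parted by semicolons, their numbers by spaces, 1 to 10 of them, each of 5 numbers: the finger opening in m, then dx, dy, dz in m, then a turn about the tool's z in rad; each row shifts and turns the commanded pose from where the row before left it, along the tool's axes as they then stand; what a row does not reach is not made up. A row lasts 1/12 s, in which the tool goes at most 0.0417 m and 0.125 rad, less where a joint would pass 70% of its speed; a pose out of reach is approached as far as the arm can. The fingers move at their own pace and stop on an object; FORCE is the grip in N (left out, the last holds). Time passes only in rows, so rows that do not move let the fingers close. It prints the time, the measured TCP pose, the force, the opening and the grip force at its end.
- r.get_state(): the state, without advancing time (a new reading comes with each control period).
- r.camera(name): name is "side" or "top" or "wrist"; returns a dict with "pixels" (400x640x3 uint8, blue, green, red), "mtx" (3x3 intrinsics, pixels), "position" and "orientation" of the camera in the world; the wrist camera has in their place "hand_eye" (4x4, takes a point from camera to tool coordinates, whose origin is the TCP and whose axes are the flange's). Camera axes: x right, y down, z forward; pixel columns grow to the right and rows downward; lengths in m; the calibration is good to about 2 mm. A picture is of the moment at which its call begins: read the wrist's pose just before it. There is no depth.
- r.job_done(): hands the job in; it is judged then, once.
The state is a dict: "time_s": time; "joints": joint angles; "dq": joint speeds; "joint_torque": joint torques, N m; "position": TCP position; "tool_rot": TCP orientation; "contact_force": force on the tool from outside, world axes, zero at the start; "torque": the same for the moment, N m; "width": finger opening in m; "grip_force": force on a finger pad.
Only numpy, scipy, OpenCV 4.12 (cv2) and the standard library are available. Lean on these libraries where they do the work, as an engineer would, in place of code of your own. Each camera call takes 0.05 s, during which the arm holds its last target. There are 200 camera calls.

## Working session

There is one attempt and no reset: what is moved stays moved. The work goes in short steps, Python scripts to look and compute and a shell command to move; the robot and the scene stay as the last step left them, time stands still between calls to the robot, and variables do not carry over. Pictures are saved under pics/ and viewed, at most 10 in all, crops included, and the job is handed in when it is done.

```bash
ls; mkdir -p pics
python3 - <<'E'
from station import r
import cv2,numpy as np
s=r.get_state();print(s);print(r.grasp_offset)
for n in("top","side"):
    c=r.camera(n);cv2.imwrite(f"pics/{n}0.png",c["pixels"]);print(n,c["mtx"].tolist(),c["position"],c["orientation"])
E
```

```text
nudge.py
pics
station.py
{'time_s': 0.0, 'joints': array([-1.37861548e+00,  3.51174165e-01,  1.65242647e+00,  4.42451617e-06,
        1.13909392e+00, -8.45912152e-02]), 'dq': array([-0.00148423,  0.0009589 , -0.00084832, -0.00032176, -0.0005912 ,
       -0.00073295]), 'joint_torque': array([-5.00326496e-03, -4.97336483e+01, -2.85263997e+01,  6.96852780e-02,
        2.55805801e-02, -6.70273812e-05]), 'position': array([ 0.1502533 , -0.52872253,  0.21813452]), 'tool_rot': array([ 9.90439902e-01,  1.37943817e-01, -2.76180937e-05, -5.50261205e-04]), 'contact_force': array([1.11309296, 0.82541314, 0.30621147]), 'torque': array([-0.02491975, -0.04116539,  0.05165493]), 'grip_force': 0.0, 'width': 0.09323726648321576}
-0.0188
top [[412.2228371646621, 0.0, 326.9038462756342], [0.0, 412.2228371646621, 191.72709520336826], [0.0, 0.0, 1.0]] [ 0.36683444 -0.18581407  1.00654789] [ 0.73933567 -0.66571374  0.06881924 -0.07397226]
side [[488.58352907303004, 0.0, 321.93154484139166], [0.0, 488.58352907303004, 204.74008149244565], [0.0, 0.0, 1.0]] [-0.19890757  1.02888003  0.57275432] [-0.21896272  0.78955842 -0.54828019  0.16745648]
```

View pics/top0.png

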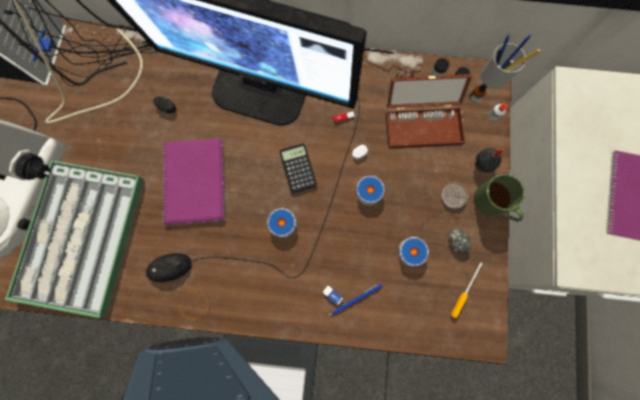

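View pics/side0.png

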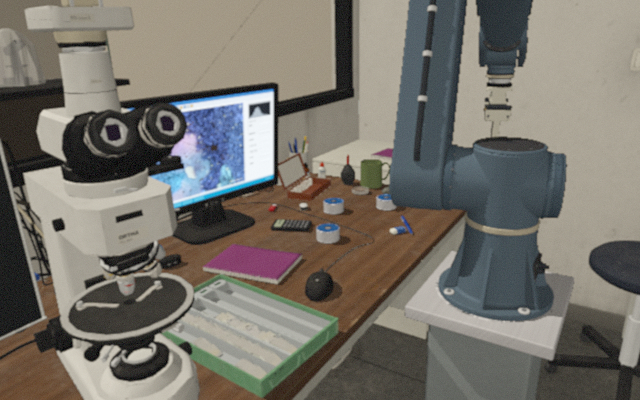

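The top view shows lids at (282,222), (370,190) and (414,251), and the notebook with corners at about (163,141), (221,138), (224,219) and (166,225). The side view shows the same tins at (327,233), (333,205) and (386,201). Next I'll triangulate them.

```bash
cat > h.py <<'E'
import numpy as np,cv2
from scipy.spatial.transform import Rotation as R
def P(c):
    Rm=R.from_quat(c["orientation"]).as_matrix().T
    return c["mtx"]@np.c_[Rm,-Rm@c["position"]]
def tri(P1,p1,P2,p2):
    X=cv2.triangulatePoints(P1,P2,np.float64(p1),np.float64(p2)).ravel();return X[:3]/X[3]
def proj(Pm,X):
    p=Pm@np.r_[X,1];return p[:2]/p[2]
def ray(Pm,p,z):  # intersect pixel ray with plane z
    H=Pm[:,[0,1,3]].copy();H[:,2]+=Pm[:,2]*z
    q=np.linalg.solve(H,[*p,1]);return np.r_[q[:2]/q[2],z]
def blobs(img,lo,hi,amin):
    m=cv2.inRange(cv2.cvtColor(img,cv2.COLOR_BGR2HSV),lo,hi)
    m=cv2.morphologyEx(m,cv2.MORPH_CLOSE,np.ones((7,7)))
    cs,_=cv2.findContours(m,cv2.RETR_EXTERNAL,cv2.CHAIN_APPROX_NONE)
    return [(cv2.fitEllipse(k)[0],cv2.contourArea(k),cv2.minAreaRect(k)) for k in cs if cv2.contourArea(k)>amin]
E
python3 - <<'E'
from station import r
from h import *
a=r.camera("top");b=r.camera("side");Pa,Pb=P(a),P(b)
A=[x for x in blobs(a["pixels"],(100,130,80),(118,255,255),250)]
B=[x for x in blobs(b["pixels"],(100,130,80),(118,255,255),60)]
for x in A:print("top",np.round(x[0],1),x[1])
for x in B:print("side",np.round(x[0],1),x[1])
A=[x for x in A if x[0][0]>250 and x[0][1]>160]
for x in A:
  for y in B:
    X=tri(Pa,x[0],Pb,y[0]);e=np.linalg.norm(proj(Pa,X)-x[0])+np.linalg.norm(proj(Pb,X)-y[0])
    if e<8:print(np.round(X,4),round(e,2),"planez.034",ray(Pa,x[0],.034).round(4))
for x in blobs(a["pixels"],(140,80,60),(170,255,255),500):
    bx=cv2.boxPoints(x[2]);print("nb",bx.mean(0),ray(Pa,bx.mean(0),.014),[ray(Pa,q,.014)[:2].round(3).tolist() for q in bx])
for n,p in dict(calc=(298,168),dish=(454,196),rock=(459,241),mug=(498,196),penR=(500,65),monL=(115,0),monR=(365,60),eras=(360,152)).items():print(n,ray(Pa,p,.02).round(3))
E
```

```text
top [413.9 251.1] 435.5
top [281.  221.9] 414.5
top [369.9 188.9] 397.0
top [244.8  48.4] 4003.5
side [327.7 227. ] 87.0
side [167.5 176.7] 130.5
side [205.3 146.2] 1098.0
side [213.8  97.2] 212.5
[ 0.4816 -0.0675  0.0338] 0.01 planez.034 [ 0.4816 -0.0676  0.034 ]
[ 0.6096 -0.2783 -0.0696] 1.98 planez.034 [ 0.5834 -0.2707  0.034 ]
nb [624.5 195. ] [ 0.63831438 -0.89670891  0.014     ] [[0.526, -0.858], [0.748, -0.865], [0.756, -0.938], [0.533, -0.927]]
nb [192.46127 181.02733] [0.5617547  0.16501801 0.014     ] [[0.659, 0.262], [0.68, 0.111], [0.468, 0.072], [0.449, 0.217]]
calc [ 0.621 -0.091  0.02 ]
dish [ 0.59  -0.478  0.02 ]
rock [ 0.482 -0.494  0.02 ]
mug [ 0.602 -0.584  0.02 ]
penR [ 0.952 -0.582  0.02 ]
monL [1.033 0.455 0.02 ]
monR [ 0.929 -0.23   0.02 ]
eras [ 0.678 -0.239  0.02 ]
```

```bash
python3 nudge.py '.093 0 0 -.04 0;.093 0 0 -.04 0'
```

```text
time_s: 0.37
position: [0.1501, -0.5279, 0.2979]
tool_rot: [0.99, 0.138, -0.0, -0.003]
contact_force: [-0.1, 0.0, 0.2]
width: 0.093
grip_force: 0.0
```

```bash
python3 nudge.py '.093 .03 0 -.028 0;.093 .03 0 -.028 0;.093 .03 0 -.028 0;.093 .03 0 -.028 0;.093 .03 0 -.028 0;.093 .03 0 -.028 0;.093 .03 0 -.028 0;.093 .03 0 -.028 0;.093 .03 0 -.028 0;.093 .03 0 -.028 0'; python3 nudge.py '.093 0 0 -.041 0;.093 0 0 -.041 0;.093 0 0 -.041 0;.093 0 0 -.041 0;.093 0 0 -.041 0;.093 0 0 -.041 0'
python3 - <<'E'
from station import r
from h import *
print(r.get_state()["joints"].round(3));a=r.camera("top");Pa=P(a)
print(ray(Pa,(413.9,251.1),.034))
w=r.camera("wrist");print(w["hand_eye"],w["mtx"])
E
```

```text
time_s: 1.2
position: [0.4399, -0.4459, 0.5801]
tool_rot: [0.99, 0.138, 0.0, 0.0]
contact_force: [0.9, -0.7, 0.6]
width: 0.0928
grip_force: 0.0
time_s: 1.7
position: [0.4039, -0.4121, 0.7137]
tool_rot: [0.99, 0.138, 0.01, 0.013]
contact_force: [0.2, -0.5, 1.1]
width: 0.0933
grip_force: 0.0
[-0.878  0.607  0.016  0.006  2.487  0.421]
[ 0.44588732 -0.38549903  0.034     ]
[[ 1.55724738e-04 -9.61983423e-01 -2.73107799e-01  7.63549983e-02]
 [ 9.99999958e-01  8.33964839e-05  2.76442841e-04 -1.34365842e-03]
 [-2.43157200e-04 -2.73107831e-01  9.61983396e-01 -1.65488660e-01]
 [ 0.00000000e+00  0.00000000e+00  0.00000000e+00  1.00000000e+00]] [[298.22453068   0.         317.99234824]
 [  0.         298.22453068 200.3363167 ]
 [  0.           0.           1.        ]]
```

```bash
python3 nudge.py '.093 .02 .036 0 0;.093 .02 .036 0 0;.093 .02 .036 0 0;.093 .02 .036 0 0;.093 .02 .036 0 0;.093 .02 .036 0 0'; python3 nudge.py '.093 -.02 -.036 .02 0;.093 -.02 -.036 .02 0;.093 -.02 -.036 .02 0;'
python3 - <<'E'
from station import r
print(r.get_state()["joints"].round(3))
E
```

```text
time_s: 2.3
position: [0.5011, -0.5084, 0.6147]
tool_rot: [0.988, 0.138, 0.038, 0.051]
contact_force: [0.3, 0.1, -0.8]
width: 0.0927
grip_force: 0.0
time_s: 2.55
position: [0.4754, -0.4839, 0.5935]
tool_rot: [0.988, 0.138, 0.038, 0.05]
contact_force: [0.8, -1.1, 1.0]
width: 0.0928
grip_force: 0.0
[-0.867  0.526  0.508  0.01   1.982  0.432]
```

```bash
cat >> h.py <<'E'
def st():
    from station import r
    s=r.get_state();M=R.from_quat(s["tool_rot"]).as_matrix();z=M[:,2]
    print("pos",s["position"].round(4),"q",s["joints"].round(2),"tilt",np.degrees(np.arccos(-z[2])).round(1),"dir",np.degrees(np.arctan2(z[1],z[0])).round(0),"ydir",np.degrees(np.arctan2(M[1,1],M[0,1])).round(1),M[:,1].round(3))
    return s,M
def to(X,turn=0):
    s,M=st();d=M.T@(np.array(X)-s["position"]);print("delta",d.round(4),"rows>=",np.linalg.norm(d)/.0417)
E
python3 nudge.py '.093 .024 -.0275 -.004 0;.093 .024 -.0275 -.004 0;.093 .024 -.0275 -.004 0;.093 .024 -.0275 -.004 0;.093 .024 -.0275 -.004 0;.093 .024 -.0275 -.004 0;.093 .024 -.0275 -.004 0;.093 .024 -.0275 -.004 0'
python3 - <<'E'
from station import r
from h import *
st();a=r.camera("top");b=r.camera("side")
print(tri(P(a),(365,48),P(b),(277,86)))
cv2.imwrite("pics/s1.png",b["pixels"])
E
```

```text
time_s: 3.22
position: [0.5978, -0.215, 0.6152]
tool_rot: [0.988, 0.138, 0.038, 0.051]
contact_force: [-0.1, -0.6, -0.5]
width: 0.0928
grip_force: 0.0
pos [ 0.5978 -0.215   0.6152] q [-0.4   0.43  0.6  -0.05  1.99  0.87] tilt 7.3 dir -45.0 ydir -74.3 [ 0.268 -0.957  0.112]
[ 0.7378279  -0.20837259  0.40155808]
```

```bash
python3 nudge.py '.093 .032 .023 -.01 0;.093 .032 .023 -.01 0;.093 .032 .023 -.01 0;.093 .032 .023 -.01 0;.093 .032 .023 -.01 0;.093 .032 .023 -.01 0;.093 .032 .023 -.01 0;.093 .032 .023 -.01 0;.093 .032 .023 -.01 0;.093 .032 .023 -.01 0';python3 -c "
from h import *
st()"
```

```text
time_s: 4.15
position: [0.7316, -0.2637, 0.5945]
tool_rot: [0.981, 0.139, 0.105, 0.089]
contact_force: [-1.3, -0.3, 0.5]
width: 0.0927
grip_force: 0.0
pos [ 0.7316 -0.2637  0.5945] q [-0.39  0.81  0.01 -0.05  2.04  0.87] tilt 15.8 dir -32.0 ydir -75.0 [ 0.253 -0.946  0.203]
```

```bash
python3 nudge.py '.093 .027 .019 -.025 0;.093 .027 .019 -.025 0;.093 .027 .019 -.025 0;.093 .027 .019 -.025 0;.093 .027 .019 -.025 0;.093 .027 .019 -.025 0;.093 .027 .019 -.025 0;.093 .027 .019 -.025 0;.093 .027 .019 -.025 0;.093 .027 .019 -.025 0';python3 -c "
from h import *
st()"
```

```text
time_s: 4.98
position: [0.7107, -0.2398, 0.7076]
tool_rot: [0.958, 0.139, 0.206, 0.143]
contact_force: [-0.1, -0.4, -0.3]
width: 0.0927
grip_force: 0.0
pos [ 0.7107 -0.2398  0.7076] q [-0.37  0.68  0.01 -0.05  1.95  0.88] tilt 29.0 dir -27.0 ydir -77.3 [ 0.207 -0.921  0.331]
```

```bash
python3 nudge.py '.093 .032 .01 -.025 0;.093 .032 .01 -.025 0;.093 .032 .01 -.025 0;.093 .032 .01 -.025 0;.093 .032 .01 -.025 0';python3 -c "
from h import *
to([.4,-.1,.3])"
```

```text
time_s: 5.4
position: [0.7002, -0.1784, 0.7667]
tool_rot: [0.943, 0.139, 0.254, 0.166]
contact_force: [0.2, 0.4, -0.2]
width: 0.0931
grip_force: 0.0
pos [ 0.7002 -0.1784  0.7667] q [-0.28  0.6   0.01 -0.09  1.91  0.94] tilt 35.3 dir -25.0 ydir -78.9 [ 0.178 -0.906  0.384]
delta [-0.4244 -0.3038  0.204 ] rows>= 13.438948775593019
```

```bash
python3 nudge.py '.093 -.03 -.022 .0145 0;.093 -.03 -.022 .0145 0;.093 -.03 -.022 .0145 0;.093 -.03 -.022 .0145 0;.093 -.03 -.022 .0145 0;.093 -.03 -.022 .0145 0;.093 -.03 -.022 .0145 0;.093 -.03 -.022 .0145 0';python3 nudge.py '.093 -.03 -.022 .0145 0;.093 -.03 -.022 .0145 0;.093 -.03 -.022 .0145 0;.093 -.03 -.022 .0145 0;.093 0 0 0 .121;.093 0 0 0 .121;.093 0 0 0 .121;.093 0 0 0 .121;.093 0 0 0 .121;.093 0 0 0 .121';python3 - <<'E'
from station import r
from h import *
s,M=st()
w=r.camera("wrist");cv2.imwrite("pics/w1.png",w["pixels"])
E
```

```text
time_s: 6.07
position: [0.5871, -0.1481, 0.5881]
tool_rot: [0.943, 0.139, 0.253, 0.167]
contact_force: [1.0, -0.1, 0.6]
width: 0.0929
grip_force: 0.0
time_s: 6.9
position: [0.5033, -0.1246, 0.4569]
tool_rot: [0.93, -0.207, 0.296, 0.065]
contact_force: [-1.0, -0.2, 0.1]
width: 0.0932
grip_force: 0.0
pos [ 0.5033 -0.1246  0.4569] q [-0.29 -0.16  1.77 -0.11  0.93  1.76] tilt 35.3 dir -25.0 ydir -115.1 [-0.425 -0.905 -0.001]
```

View pics/w1.png

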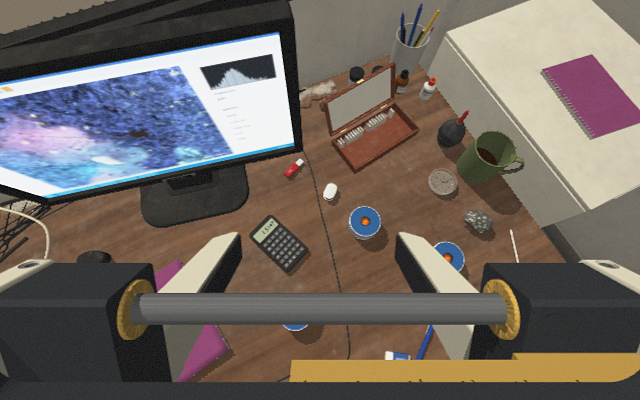

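The wrist view, with the finger closing line now level, shows tin 2 at (365,222). Tin 3 is at (448,257), partly hidden, and tin 1 is mostly hidden at (295,325). I'll triangulate against the top view and work out the move to tin 1.

```bash
cat >> h.py <<'E'
def Pw(s,w):
    T=np.eye(4);T[:3,:3]=R.from_quat(s["tool_rot"]).as_matrix();T[:3,3]=s["position"]
    return w["mtx"]@np.linalg.inv(T@w["hand_eye"])[:3]
def grasp(tin,back,h=.024):
    s,M=st();return np.array([*tin,h])+M[:,2]*(.0188-back)
E
python3 - <<'E'
from station import r
from h import *
s=r.get_state();w=r.camera("wrist");W=Pw(s,w);a=r.camera("top");A=P(a)
for x in blobs(w["pixels"],(100,130,80),(118,255,255),300):print(np.round(x[0],1),x[1])
c=min(blobs(w["pixels"],(100,130,80),(118,255,255),300),key=lambda x:np.hypot(x[0][0]-365,x[0][1]-222))[0]
print("T2",tri(W,c,A,(369.9,188.9)).round(4),ray(W,c,.034).round(4))
print("T3",tri(W,(448,257),A,(413.9,251.1)).round(4),"T1",ray(W,(295,325),.034))
to(grasp((.4816,-.0676),.1));to(grasp((.4816,-.0676),0))
E
```

```text
[451.6 253.2] 357.0
[365.4 220.2] 580.0
[ 65.  178.8] 809.5
[147.9 129.6] 7041.5
[133.8  60.2] 428.5
T2 [ 0.5859 -0.2716  0.0219] [ 0.5831 -0.2683  0.034 ]
T3 [ 0.4459 -0.3875  0.0213] T1 [ 0.46165848 -0.05298     0.034     ]
pos [ 0.5033 -0.1248  0.4568] q [-0.29 -0.16  1.76 -0.11  0.93  1.75] tilt 35.3 dir -25.0 ydir -114.7 [-0.418 -0.908  0.004]
pos [ 0.5033 -0.1248  0.4568] q [-0.29 -0.16  1.76 -0.11  0.93  1.75] tilt 35.3 dir -25.0 ydir -114.7 [-0.418 -0.908  0.004]
delta [-0.2855 -0.0447  0.2467] rows>= 9.111931404943274
pos [ 0.5033 -0.1248  0.4568] q [-0.29 -0.16  1.76 -0.11  0.93  1.75] tilt 35.3 dir -25.0 ydir -114.7 [-0.418 -0.908  0.004]
pos [ 0.5033 -0.1248  0.4568] q [-0.29 -0.16  1.76 -0.11  0.93  1.75] tilt 35.3 dir -25.0 ydir -114.7 [-0.418 -0.908  0.004]
delta [-0.2855 -0.0447  0.3467] rows>= 10.823803169355001
```

```bash
python3 nudge.py '.093 -.0286 -.0045 .0247 0;.093 -.0286 -.0045 .0247 0;.093 -.0286 -.0045 .0247 0;.093 -.0286 -.0045 .0247 0;.093 -.0286 -.0045 .0247 0;.093 -.0286 -.0045 .0247 0;.093 -.0286 -.0045 .0247 0;.093 -.0286 -.0045 .0247 0;.093 -.0286 -.0045 .0247 0;.093 -.0286 -.0045 .0247 0';python3 nudge.py '.093 0 0 0 0';python3 - <<'E'
from station import r
from h import *
s,M=st()
w=r.camera("wrist");cv2.imwrite("pics/w2.png",w["pixels"]);W=Pw(s,w)
for x in blobs(w["pixels"],(100,130,80),(118,255,255),300):print(np.round(x[0],1),x[1],ray(W,x[0],.034))
print(proj(W,(.4816,-.0676,.034)))
to(grasp((.4816,-.0676),0))
E
```

```text
time_s: 7.88
position: [0.4484, -0.0639, 0.1446]
tool_rot: [0.934, -0.202, 0.287, 0.068]
contact_force: [-0.4, -1.8, 0.5]
width: 0.093
grip_force: 0.0
time_s: 7.97
position: [0.4464, -0.0641, 0.1421]
tool_rot: [0.936, -0.197, 0.284, 0.07]
contact_force: [-0.8, -0.1, 0.2]
width: 0.0931
grip_force: 0.0
pos [ 0.4464 -0.0641  0.1421] q [-0.14  0.13  2.34 -1.07  0.19  2.86] tilt 34.0 dir -26.0 ydir -114.1 [-0.408 -0.913  0.019]
[303.1 231.9] 2927.5 [ 0.48058964 -0.06430526  0.034     ]
[581.3 146.3] 2042.0 [ 0.44500315 -0.38169631  0.034     ]
[428.3  84.9] 1669.0 [ 0.58240682 -0.26751368  0.034     ]
[305.82006001 229.63660455]
pos [ 0.4475 -0.0646  0.1439] q [-0.14  0.13  2.34 -1.06  0.2   2.86] tilt 34.1 dir -26.0 ydir -114.9 [-0.422 -0.907  0.01 ]
pos [ 0.4475 -0.0646  0.1439] q [-0.14  0.13  2.34 -1.06  0.2   2.86] tilt 34.1 dir -26.0 ydir -114.9 [-0.422 -0.907  0.01 ]
delta [-0.0405 -0.0128  0.136 ] rows>= 3.416925705752208
```

View pics/w2.png

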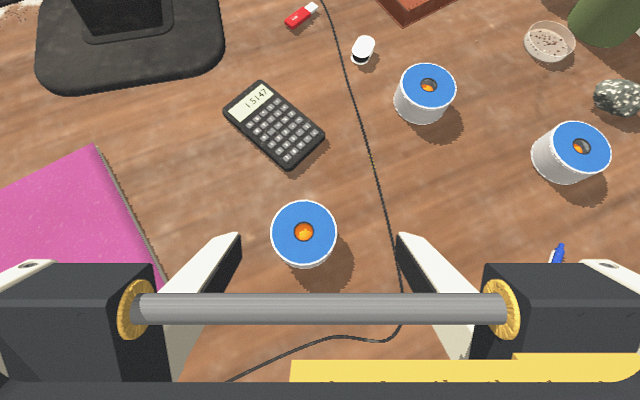

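The wrist view shows tin 1 at (303,232), tin 2 at (428,85) and tin 3 at (581,147), with all balls central. Tin 1 is too close to the base for a 35° lean: joint 5 is near its limit. I'll start with tin 2.

```bash
python3 nudge.py '.093 .03 0 -.02 0;.093 .03 0 -.02 0;.093 .03 0 0 0'
python3 - <<'E'
from station import r
from h import *
to(grasp((.5832,-.2690),.08))
E
```

```text
time_s: 8.27
position: [0.4836, -0.0836, 0.1989]
tool_rot: [0.931, -0.211, 0.289, 0.072]
contact_force: [0.4, 0.9, -0.6]
width: 0.0927
grip_force: 0.0
pos [ 0.4836 -0.0836  0.1989] q [-0.17  0.07  2.21 -0.56  0.32  2.33] tilt 34.7 dir -27.0 ydir -115.7 [-0.434 -0.901  0.012]
pos [ 0.4836 -0.0836  0.1989] q [-0.17  0.07  2.21 -0.56  0.32  2.33] tilt 34.7 dir -27.0 ydir -115.7 [-0.434 -0.901  0.012]
delta [0.0397 0.1217 0.1807] rows>= 5.310642923930694
```

```bash
python3 nudge.py '.093 .0066 .0203 .03 0;.093 .0066 .0203 .03 0;.093 .0066 .0203 .03 0;.093 .0066 .0203 .03 0;.093 .0066 .0203 .03 0;.093 .0066 .0203 .03 0;.093 0 0 0 0'
python3 - <<'E'
from station import r
from h import *
s,M=st()
w=r.camera("wrist");W=Pw(s,w)
for x in blobs(w["pixels"],(100,130,80),(118,255,255),300):print(np.round(x[0],1),x[1],ray(W,x[0],.034))
to(grasp((.5832,-.2690),0))
E
```

```text
time_s: 8.85
position: [0.5439, -0.224, 0.1059]
tool_rot: [0.933, -0.212, 0.282, 0.073]
contact_force: [0.4, 0.0, 0.6]
width: 0.0929
grip_force: 0.0
pos [ 0.5439 -0.224   0.1059] q [-0.47  0.41  2.07 -0.05  0.07  1.6 ] tilt 33.9 dir -27.0 ydir -115.9 [-0.437 -0.899  0.015]
[536.4 255.5] 638.0 [ 0.46664888 -0.39172786  0.034     ]
[343.5 198.5] 3429.5 [ 0.5823361  -0.26774212  0.034     ]
pos [ 0.5432 -0.2229  0.1061] q [-0.47  0.41  2.07 -0.07  0.07  1.62] tilt 33.9 dir -27.0 ydir -115.9 [-0.437 -0.899  0.015]
pos [ 0.5432 -0.2229  0.1061] q [-0.47  0.41  2.07 -0.07  0.07  1.62] tilt 33.9 dir -27.0 ydir -115.9 [-0.437 -0.899  0.015]
delta [0.0007 0.0227 0.1186] rows>= 2.8958258881460397
```

```bash
python3 nudge.py '.093 0 .0076 .024 0;.093 0 .0076 .024 0;.093 0 .0076 .024 0;.093 0 0 0 0'
python3 - <<'E'
from station import r
from h import *
to(grasp((.5827,-.2680),0))
E
```

```text
time_s: 9.23
position: [0.5744, -0.2647, 0.0598]
tool_rot: [0.937, -0.211, 0.27, 0.067]
contact_force: [0.2, -0.6, -0.3]
width: 0.0927
grip_force: 0.0
pos [ 0.5744 -0.2647  0.0598] q [-0.52  0.56  1.96  0.41  0.07  1.1 ] tilt 32.3 dir -27.0 ydir -115.6 [-0.431 -0.902  0.012]
pos [ 0.5744 -0.2647  0.0598] q [-0.52  0.56  1.96  0.41  0.07  1.1 ] tilt 32.3 dir -27.0 ydir -115.6 [-0.431 -0.902  0.012]
delta [-0.0115 -0.0011  0.0538] rows>= 1.3200843814307799
```

```bash
python3 nudge.py '.093 -.004 0 .018 0;.093 -.004 0 .018 0;.093 -.004 0 .018 0;.093 0 0 0 0'
python3 - <<'E'
from station import r
from h import *
to(grasp((.5827,-.2680),0))
E
```

```text
time_s: 9.57
position: [0.5948, -0.2777, 0.0183]
tool_rot: [0.941, -0.209, 0.26, 0.058]
contact_force: [-1.0, 1.0, -0.2]
width: 0.0932
grip_force: 0.0
pos [ 0.5948 -0.2777  0.0183] q [-0.53  0.67  1.88  0.67  0.07  0.82] tilt 30.9 dir -25.0 ydir -115.1 [-0.424 -0.906  0.   ]
pos [ 0.5948 -0.2777  0.0183] q [-0.53  0.67  1.88  0.67  0.07  0.82] tilt 30.9 dir -25.0 ydir -115.1 [-0.424 -0.906  0.   ]
delta [-0.01   -0.0037  0.0061] rows>= 0.2945538543975517
```

```bash
python3 nudge.py '.093 -.006 -.002 .004 0;.093 -.006 -.002 .004 0;.093 0 0 0 0'
python3 - <<'E'
from station import r
from h import *
to(grasp((.5827,-.2680),0))
E
```

```text
time_s: 9.82
position: [0.5919, -0.2741, 0.0106]
tool_rot: [0.942, -0.208, 0.257, 0.054]
contact_force: [-0.5, 0.4, 0.4]
width: 0.0931
grip_force: 0.0
pos [ 0.5919 -0.2741  0.0106] q [-0.53  0.68  1.89  0.82  0.07  0.68] tilt 30.4 dir -24.0 ydir -114.8 [-0.42  -0.908 -0.006]
pos [ 0.5919 -0.2741  0.0106] q [-0.53  0.68  1.89  0.82  0.07  0.68] tilt 30.4 dir -24.0 ydir -114.8 [-0.42  -0.908 -0.006]
delta [-0.0026 -0.0018  0.0017] rows>= 0.08612285591786423
```

```bash
python3 nudge.py '.05 0 0 0 0;.05 0 0 0 0;.05 0 0 0 0;.05 0 0 0 0;.05 0 0 0 0;.05 .008 0 -.013 0;.05 .0125 0 -.0215 0;.05 .0125 0 -.0215 0;.05 .015 0 -.026 0;.05 .015 0 -.026 0' 30;python3 nudge.py '.05 .015 0 -.026 0;.05 .015 0 -.026 0;.05 .015 0 -.026 0;.05 0 0 0 0'
python3 - <<'E'
from station import r
from h import *
st()
w=r.camera("top");cv2.imwrite("pics/t2.png",w["pixels"])
w=r.camera("wrist");cv2.imwrite("pics/w3.png",w["pixels"][100:360,150:500])
E
```

```text
time_s: 10.65
position: [0.5912, -0.2753, 0.1271]
tool_rot: [0.943, -0.208, 0.256, 0.053]
contact_force: [-0.2, 0.5, -2.2]
width: 0.0658
grip_force: 30.0
time_s: 10.98
position: [0.5929, -0.2769, 0.2233]
tool_rot: [0.941, -0.207, 0.261, 0.055]
contact_force: [0.3, -1.0, -1.2]
width: 0.0657
grip_force: 30.0
pos [ 0.5929 -0.2769  0.2233] q [-0.53  0.32  1.79  0.12  0.5   1.38] tilt 30.9 dir -24.0 ydir -114.7 [-0.418 -0.908 -0.005]
```

View pics/w3.png

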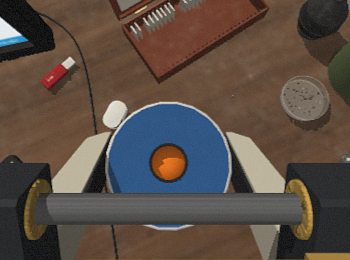

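The tin is gripped at 66 mm and lifted. The lid window and orange ball show near the middle of the crop, at (168,163). Next I'll tip it by turning about the leaning tool axis.

```bash
cat >> h.py <<'E'
def ball(tag):
    from station import r
    s,M=st();w=r.camera("wrist");im=w["pixels"];cv2.imwrite(f"pics/{tag}.png",im[100:360,150:500])
    hsv=cv2.cvtColor(im,cv2.COLOR_BGR2HSV)
    for n,lo,hi in(("orange",(4,150,90),(20,255,255)),("blue",(100,130,60),(118,255,255))):
        m=cv2.inRange(hsv,lo,hi);m[:230]=0;m[:200]=0;m=cv2.inRange(hsv,lo,hi);m[:200]=0;m[295:]=0;m[:,:255]=0;m[:,382:]=0
        t=cv2.moments(m,True);print(n,t["m00"],t["m10"]/max(t["m00"],1),t["m01"]/max(t["m00"],1))
E
python3 -c "
from h import *
ball('b0')"
python3 nudge.py '.05 0 0 0 -.12;.05 0 0 0 -.12;.05 0 0 0 -.12;.05 0 0 0 -.12;.05 0 0 0 -.12;.05 0 0 0 -.12;.05 0 0 0 -.12;.05 0 0 0 -.12;.05 0 0 0 -.12;.05 0 0 0 -.12'
python3 nudge.py '.05 0 0 0 -.12;.05 0 0 0 -.12;.05 0 0 0 -.12;.05 0 0 0 -.12;.05 0 0 0 -.12;.05 0 0 0 -.12;.05 0 0 0 0;.05 0 0 0 0'
python3 -c "
from h import *
ball('b1')"
```

```text
pos [ 0.5911 -0.2757  0.2173] q [-0.53  0.33  1.79  0.12  0.49  1.38] tilt 30.5 dir -24.0 ydir -114.7 [-0.418 -0.908 -0.006]
orange 892.0 318.01233183856505 262.5269058295964
blue 7698.0 318.10535203949075 251.67407118732137
time_s: 11.97
position: [0.5904, -0.2752, 0.2142]
tool_rot: [0.894, 0.364, 0.18, 0.188]
contact_force: [-0.0, -0.9, -1.8]
width: 0.0659
grip_force: 30.0
time_s: 12.63
position: [0.5906, -0.2753, 0.215]
tool_rot: [0.712, 0.652, 0.104, 0.24]
contact_force: [-1.2, -0.8, -2.8]
width: 0.0656
grip_force: 30.0
pos [ 0.5906 -0.2753  0.215 ] q [-0.53  0.33  1.79  0.12  0.49 -0.53] tilt 30.3 dir -24.0 ydir -2.3 [ 0.878 -0.035  0.477]
orange 853.0 318.7268464243845 258.43610785463073
blue 7704.0 317.96430425752857 251.60526998961578
```

```bash
python3 nudge.py '.05 .035 0 0 0;.05 -.035 0 0 0;.05 .035 0 0 0;.05 -.035 0 0 0;.05 0 .035 0 0;.05 0 -.035 0 0;.05 0 .035 0 0;.05 0 -.035 0 0;.05 0 0 0 0'
python3 -c "
from h import *
ball('b2')"
```

```text
time_s: 13.43
position: [0.5876, -0.2743, 0.2127]
tool_rot: [0.712, 0.652, 0.103, 0.238]
contact_force: [-0.1, -0.0, -3.7]
width: 0.0657
grip_force: 30.0
pos [ 0.5876 -0.2743  0.2127] q [-0.53  0.33  1.8   0.12  0.49 -0.54] tilt 30.0 dir -24.0 ydir -2.3 [ 0.88  -0.036  0.473]
orange 910.0 319.94505494505495 258.5813186813187
blue 7700.0 317.97948051948055 251.62376623376625
```

Tin 2 stays quiet: at a tip of about 48° its ball moved only about 2 mm. I'll turn it back and set it down where it was.

```bash
python3 nudge.py '.05 0 0 0 .12;.05 0 0 0 .12;.05 0 0 0 .12;.05 0 0 0 .12;.05 0 0 0 .12;.05 0 0 0 .12;.05 0 0 0 .12;.05 0 0 0 .12;.05 0 0 0 .12;.05 0 0 0 .12'
python3 nudge.py '.05 0 0 0 .12;.05 0 0 0 .12;.05 0 0 0 .12;.05 0 0 0 .12;.05 0 0 0 .12;.05 0 0 0 .12;.05 0 0 0 0'
python3 -c "
from h import *
to([.5919,-.2741,.02])"
```

```text
time_s: 14.32
position: [0.592, -0.2759, 0.2172]
tool_rot: [0.956, 0.134, 0.223, 0.139]
contact_force: [0.1, 0.2, -2.3]
width: 0.066
grip_force: 30.0
time_s: 14.9
position: [0.5919, -0.2759, 0.2171]
tool_rot: [0.942, -0.211, 0.258, 0.052]
contact_force: [-0.4, 0.3, -2.0]
width: 0.0657
grip_force: 30.0
pos [ 0.5919 -0.2759  0.2171] q [-0.53  0.33  1.79  0.12  0.5   1.39] tilt 30.5 dir -24.0 ydir -115.1 [-0.424 -0.906 -0.01 ]
delta [-0.1006  0.0005  0.1696] rows>= 4.727456115352644
```

```bash
python3 nudge.py '.05 -.0201 0 .034 0;.05 -.0201 0 .034 0;.05 -.0201 0 .034 0;.05 -.0201 0 .034 0;.05 -.0201 0 .034 0;.05 0 0 0 0;.05 0 0 0 0'
python3 -c "
from h import *
to([.5919,-.2741,.011])"
```

```text
time_s: 15.48
position: [0.593, -0.2734, 0.0375]
tool_rot: [0.943, -0.206, 0.258, 0.051]
contact_force: [-0.1, -0.6, -1.9]
width: 0.0656
grip_force: 30.0
pos [ 0.593  -0.2734  0.0375] q [-0.53  0.62  1.89  0.54  0.12  0.95] tilt 30.5 dir -23.0 ydir -114.5 [-0.414 -0.91  -0.011]
delta [-0.014   0.0014  0.0225] rows>= 0.6354683714076481
```

```bash
python3 nudge.py '.05 -.005 0 .008 0;.05 -.005 0 .008 0;.05 -.003 0 .005 0;.05 0 0 0 0'
python3 -c "
from h import *
to([.5919,-.2741,.011])"
```

```text
time_s: 15.82
position: [0.5935, -0.2733, 0.0148]
tool_rot: [0.942, -0.206, 0.26, 0.051]
contact_force: [-1.2, -1.0, -1.4]
width: 0.0655
grip_force: 30.0
pos [ 0.5935 -0.2733  0.0148] q [-0.53  0.67  1.89  0.88  0.08  0.61] tilt 30.7 dir -23.0 ydir -114.4 [-0.414 -0.91  -0.011]
delta [-0.0029  0.0014  0.0027] rows>= 0.1015415146164294
```

```bash
python3 nudge.py '.05 -.003 .0014 .003 0;.05 0 0 0 0'; python3 nudge.py '.093 0 0 0 0;.093 0 0 0 0;.093 0 0 0 0;.093 0 0 0 0;.093 0 0 -.02 0;.093 0 0 -.03 0;.093 0 0 -.03 0;.093 0 0 -.03 0;.093 0 0 0 0'
python3 - <<'E'
from station import r
from h import *
s,M=st()
w=r.camera("wrist");W=Pw(s,w);cv2.imwrite("pics/w4.png",w["pixels"])
for x in blobs(w["pixels"],(100,130,80),(118,255,255),300):print(np.round(x[0],1),x[1],ray(W,x[0],.034))
to(grasp((.4455,-.3845),.08))
E
```

```text
time_s: 15.98
position: [0.5919, -0.2742, 0.0109]
tool_rot: [0.942, -0.206, 0.26, 0.051]
contact_force: [-0.8, 0.4, -2.9]
width: 0.0658
grip_force: 30.0
time_s: 16.73
position: [0.5404, -0.252, 0.1062]
tool_rot: [0.942, -0.206, 0.261, 0.052]
contact_force: [0.9, -2.0, 0.7]
width: 0.0928
grip_force: 0.0
pos [ 0.5404 -0.252   0.1062] q [-0.55  0.42  2.02  0.39  0.19  1.09] tilt 30.8 dir -24.0 ydir -114.5 [-0.415 -0.91  -0.01 ]
[317.7 204.2] 3635.0 [ 0.58123765 -0.26807465  0.034     ]
pos [ 0.541  -0.2522  0.1045] q [-0.55  0.42  2.01  0.39  0.18  1.09] tilt 30.8 dir -23.0 ydir -114.5 [-0.415 -0.91  -0.011]
pos [ 0.541  -0.2522  0.1045] q [-0.55  0.42  2.01  0.39  0.18  1.09] tilt 30.8 dir -23.0 ydir -114.5 [-0.415 -0.91  -0.011]
delta [-0.0678  0.1609 -0.0099] rows>= 4.193066439655622
```

View pics/w4.png

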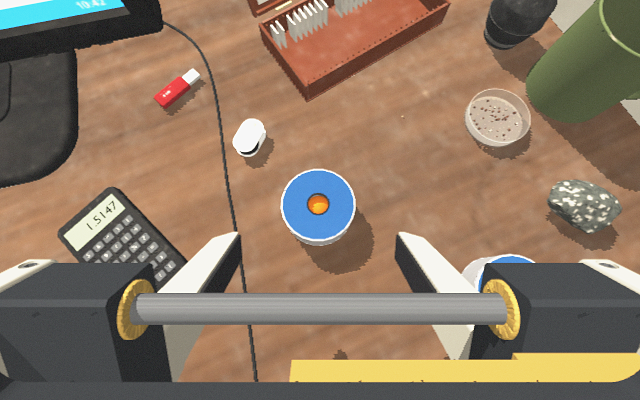

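Tin 2 stands upright in its place, at (318,204). On to tin 3.

```bash
python3 nudge.py '.093 -.0136 .0322 -.004 0;.093 -.0136 .0322 -.004 0;.093 -.0136 .0322 -.004 0;.093 -.0136 .0322 -.004 0;.093 -.0136 .0322 -.004 0;.093 0 0 0 0'
python3 - <<'E'
from station import r
from h import *
s,M=st()
w=r.camera("wrist");W=Pw(s,w)
for x in blobs(w["pixels"],(100,130,80),(118,255,255),300):print(np.round(x[0],1),x[1],ray(W,x[0],.034))
to(grasp((.4455,-.3845),.0))
E
```

```text
time_s: 17.28
position: [0.4342, -0.3496, 0.0846]
tool_rot: [0.943, -0.208, 0.256, 0.051]
contact_force: [-0.1, -0.0, -0.4]
width: 0.0929
grip_force: 0.0
pos [ 0.4342 -0.3496  0.0846] q [-0.87  0.42  2.1   1.02  0.27  0.18] tilt 30.3 dir -24.0 ydir -114.7 [-0.418 -0.909 -0.011]
[352.5 222.1] 4627.0 [ 0.44466692 -0.38227513  0.034     ]
[162.2 134.7] 3564.5 [ 0.5807041  -0.26829744  0.034     ]
pos [ 0.4356 -0.3482  0.0848] q [-0.87  0.42  2.1   1.02  0.27  0.19] tilt 30.3 dir -24.0 ydir -114.7 [-0.418 -0.908 -0.012]
pos [ 0.4356 -0.3482  0.0848] q [-0.87  0.42  2.1   1.02  0.27  0.19] tilt 30.3 dir -24.0 ydir -114.7 [-0.418 -0.908 -0.012]
delta [-0.0095  0.0296  0.0832] rows>= 2.130483612136511
```

```bash
python3 nudge.py '.093 -.002 .015 0 0;.093 -.002 .014 .005 0;.093 -.002 0 .02 0;.093 -.002 0 .02 0;.093 -.001 0 .02 0;.093 0 0 0 0'
python3 - <<'E'
from h import *
to(grasp((.4452,-.3833),.0))
E
```

```text
time_s: 17.83
position: [0.4492, -0.3811, 0.0217]
tool_rot: [0.943, -0.206, 0.255, 0.048]
contact_force: [-0.8, -0.4, -1.0]
width: 0.0925
grip_force: 0.0
pos [ 0.4492 -0.3811  0.0217] q [-0.9   0.6   2.03  1.38  0.24 -0.21] tilt 30.1 dir -23.0 ydir -114.4 [-0.414 -0.91  -0.014]
pos [ 0.4492 -0.3811  0.0217] q [-0.9   0.6   2.03  1.38  0.24 -0.21] tilt 30.1 dir -23.0 ydir -114.4 [-0.414 -0.91  -0.014]
delta [-0.0012  0.0036  0.0154] rows>= 0.38125666902042155
```

```bash
python3 nudge.py '.093 -.001 .002 .0075 0;.093 0 .001 .0065 0;.093 0 0 0 0' ; python3 nudge.py '.05 0 0 0 0;.05 0 0 0 0;.05 0 0 0 0;.05 0 0 0 0;.05 0 0 0 0;.05 .008 0 -.013 0;.05 .0125 0 -.0215 0;.05 .0125 0 -.0215 0;.05 .015 0 -.026 0;.05 .015 0 -.026 0' 30;python3 nudge.py '.05 .015 0 -.026 0;.05 .015 0 -.026 0;.05 .015 0 -.026 0;.05 0 0 0 0'; python3 -c "
from h import *
ball('c0')"
python3 nudge.py '.05 0 0 0 -.12;.05 0 0 0 -.12;.05 0 0 0 -.12;.05 0 0 0 -.12;.05 0 0 0 -.12;.05 0 0 0 -.12;.05 0 0 0 -.12;.05 0 0 0 -.12;.05 0 0 0 -.12;.05 0 0 0 -.12'
python3 nudge.py '.05 0 0 0 -.12;.05 0 0 0 -.12;.05 0 0 0 -.12;.05 0 0 0 -.12;.05 0 0 0 -.12;.05 0 0 0 -.12;.05 0 0 0 0;.05 0 0 0 0'
python3 -c "
from h import *
ball('c1')"
```

```text
time_s: 18.08
position: [0.4534, -0.3868, 0.0119]
tool_rot: [0.943, -0.206, 0.256, 0.049]
contact_force: [0.5, -0.5, 0.1]
width: 0.0928
grip_force: 0.0
time_s: 18.92
position: [0.4514, -0.3883, 0.1357]
tool_rot: [0.943, -0.207, 0.256, 0.049]
contact_force: [0.5, -0.8, -1.6]
width: 0.0664
grip_force: 30.0
time_s: 19.25
position: [0.4523, -0.3911, 0.2312]
tool_rot: [0.942, -0.206, 0.26, 0.052]
contact_force: [-0.4, -1.3, -1.6]
width: 0.0664
grip_force: 30.0
pos [ 0.4523 -0.3911  0.2312] q [-0.9   0.23  1.89  0.45  0.58  0.77] tilt 30.8 dir -24.0 ydir -114.5 [-0.414 -0.91  -0.009]
orange 867.0 317.8085351787774 257.8535178777393
blue 7920.0 317.8843434343434 250.17613636363637
time_s: 20.13
position: [0.4507, -0.3888, 0.2231]
tool_rot: [0.894, 0.365, 0.183, 0.185]
contact_force: [0.7, 0.1, -2.1]
width: 0.0661
grip_force: 30.0
time_s: 20.8
position: [0.4509, -0.389, 0.2237]
tool_rot: [0.711, 0.653, 0.107, 0.238]
contact_force: [-0.5, 0.0, -1.9]
width: 0.0665
grip_force: 30.0
pos [ 0.4509 -0.389   0.2237] q [-0.9   0.24  1.9   0.46  0.58 -1.15] tilt 30.2 dir -23.0 ydir -2.2 [ 0.878 -0.034  0.478]
orange 838.0 317.0214797136038 257.50119331742246
blue 7917.0 317.7840090943539 250.0923329544019
```

```bash
python3 nudge.py '.05 .035 0 0 0;.05 -.035 0 0 0;.05 .035 0 0 0;.05 -.035 0 0 0;.05 0 .035 0 0;.05 0 -.035 0 0;.05 0 .035 0 0;.05 0 -.035 0 0;.05 0 0 0 0'
python3 -c "
from h import *
ball('c2')
import cv2,numpy as np
cv2.imwrite('pics/cc.png',np.hstack([cv2.imread(f'pics/{n}.png')[80:220,80:260] for n in ('b0','b2','c0','c2')]))"
```

```text
time_s: 21.6
position: [0.449, -0.3878, 0.2222]
tool_rot: [0.711, 0.653, 0.107, 0.237]
contact_force: [-0.4, 1.1, -3.1]
width: 0.0661
grip_force: 30.0
pos [ 0.449  -0.3878  0.2222] q [-0.91  0.24  1.91  0.46  0.58 -1.15] tilt 30.1 dir -23.0 ydir -2.2 [ 0.878 -0.034  0.477]
orange 850.0 317.69529411764705 257.05058823529413
blue 7918.0 317.78024753725686 250.0903005809548
```

View pics/cc.png

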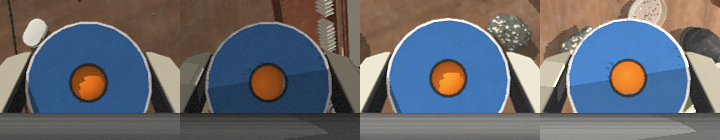

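The crops show the orange ball still filling the window in both tins (the second and fourth frames are after tipping), so tin 3 is quiet too. I'll put it back.

```bash
python3 nudge.py '.05 0 0 0 .12;.05 0 0 0 .12;.05 0 0 0 .12;.05 0 0 0 .12;.05 0 0 0 .12;.05 0 0 0 .12;.05 0 0 0 .12;.05 0 0 0 .12;.05 0 0 0 .12;.05 0 0 0 .12'
python3 nudge.py '.05 0 0 0 .12;.05 0 0 0 .12;.05 0 0 0 .12;.05 0 0 0 .12;.05 0 0 0 .12;.05 0 0 0 .12;.05 0 0 0 0'
python3 nudge.py '.05 -.02 0 .034 0;.05 -.02 0 .034 0;.05 -.02 0 .034 0;.05 -.02 0 .034 0;.05 0 0 0 0;.05 0 0 0 0'
python3 -c "
from h import *
to([.4534,-.3868,.0119])"
```

```text
time_s: 22.48
position: [0.4517, -0.3897, 0.2252]
tool_rot: [0.956, 0.135, 0.224, 0.136]
contact_force: [0.1, -0.4, -1.9]
width: 0.0661
grip_force: 30.0
time_s: 23.07
position: [0.4516, -0.3897, 0.2252]
tool_rot: [0.942, -0.21, 0.257, 0.049]
contact_force: [0.5, -0.5, -1.9]
width: 0.0663
grip_force: 30.0
time_s: 23.57
position: [0.4525, -0.3873, 0.0756]
tool_rot: [0.943, -0.205, 0.257, 0.048]
contact_force: [-0.2, -0.5, -0.9]
width: 0.0662
grip_force: 30.0
pos [ 0.4525 -0.3873  0.0756] q [-0.9   0.49  2.    0.96  0.3   0.22] tilt 30.3 dir -23.0 ydir -114.3 [-0.412 -0.911 -0.015]
delta [-0.0316  0.0002  0.0553] rows>= 1.5271972072012188
```

```bash
python3 nudge.py '.05 -.01 0 .018 0;.05 -.01 0 .018 0;.05 -.008 0 .013 0;.05 -.0035 0 .006 0;.05 0 0 0 0'
python3 -c "
from h import *
to([.4534,-.3868,.0119])"
```

```text
time_s: 23.98
position: [0.4546, -0.3878, 0.0143]
tool_rot: [0.943, -0.205, 0.259, 0.049]
contact_force: [-0.6, 0.2, -2.1]
width: 0.0664
grip_force: 30.0
pos [ 0.4546 -0.3878  0.0143] q [-0.9   0.62  2.01  1.44  0.25 -0.28] tilt 30.6 dir -23.0 ydir -114.3 [-0.412 -0.911 -0.014]
delta [-0.0025 -0.0003  0.0013] rows>= 0.06767180156619992
```

```bash
python3 nudge.py '.05 -.0025 0 .002 0;.05 0 0 0 0'; python3 nudge.py '.093 0 0 0 0;.093 0 0 0 0;.093 0 0 0 0;.093 0 0 0 0;.093 0 0 -.02 0;.093 0 0 -.03 0;.093 0 0 -.03 0;.093 0 0 -.03 0;.093 0 0 0 0'
python3 - <<'E'
from station import r
from h import *
s,M=st()
w=r.camera("wrist");W=Pw(s,w);cv2.imwrite("pics/w5.png",w["pixels"])
for x in blobs(w["pixels"],(100,130,80),(118,255,255),300):print(np.round(x[0],1),x[1],ray(W,x[0],.034))
to(grasp((.4812,-.0665),.12))
E
```

```text
time_s: 24.15
position: [0.4542, -0.3879, 0.0129]
tool_rot: [0.942, -0.205, 0.26, 0.05]
contact_force: [0.6, -0.3, -0.1]
width: 0.0659
grip_force: 30.0
time_s: 24.9
position: [0.4005, -0.3652, 0.1086]
tool_rot: [0.942, -0.205, 0.259, 0.051]
contact_force: [0.3, 0.0, 0.7]
width: 0.0929
grip_force: 0.0
pos [ 0.4005 -0.3652  0.1086] q [-0.97  0.35  2.12  0.95  0.34  0.18] tilt 30.6 dir -23.0 ydir -114.4 [-0.413 -0.911 -0.011]
[270.1 355. ] 536.5 [ 0.34652797 -0.29736682  0.034     ]
[317.4 199.3] 3539.5 [ 0.44583672 -0.3828349   0.034     ]
[150.4 123.5] 2790.0 [ 0.58076867 -0.26838226  0.034     ]
pos [ 0.4012 -0.3654  0.107 ] q [-0.96  0.36  2.12  0.95  0.34  0.17] tilt 30.6 dir -23.0 ydir -114.4 [-0.413 -0.91  -0.012]
pos [ 0.4012 -0.3654  0.107 ] q [-0.96  0.36  2.12  0.95  0.34  0.17] tilt 30.6 dir -23.0 ydir -114.4 [-0.413 -0.91  -0.012]
delta [-0.0878 -0.3043 -0.0525] rows>= 7.69755434025512
```

```bash
python3 nudge.py '.093 .018 0 -.03 0;.093 .018 0 -.03 0;.093 .018 -.01 -.03 0'; python3 nudge.py '.093 -.01 -.036 .004 0;.093 -.01 -.036 .004 0;.093 -.01 -.036 .004 0;.093 -.01 -.036 .004 0;.093 -.01 -.036 .004 0;.093 -.01 -.036 .004 0;.093 -.01 -.036 .004 0;.093 -.01 -.036 .004 0;.093 0 0 0 0'
python3 -c "
from h import *
to(grasp((.4812,-.0665),.12))"
```

```text
time_s: 25.2
position: [0.4054, -0.358, 0.2075]
tool_rot: [0.943, -0.206, 0.257, 0.048]
contact_force: [1.0, 0.5, 0.0]
width: 0.0928
grip_force: 0.0
time_s: 25.95
position: [0.4649, -0.1193, 0.1516]
tool_rot: [0.944, -0.207, 0.254, 0.049]
contact_force: [0.2, -0.5, 0.2]
width: 0.0929
grip_force: 0.0
pos [ 0.4649 -0.1193  0.1516] q [-0.33  0.15  2.24 -0.18  0.23  1.84] tilt 29.9 dir -23.0 ydir -114.5 [-0.415 -0.91  -0.013]
pos [ 0.4649 -0.1193  0.1516] q [-0.33  0.15  2.24 -0.18  0.23  1.84] tilt 29.9 dir -23.0 ydir -114.5 [-0.415 -0.91  -0.013]
delta [-0.0701 -0.0532  0.0065] rows>= 2.117443465370727
```

```bash
python3 nudge.py '.093 0 0 0 -.125;.093 0 0 0 -.125;.093 0 0 0 -.125;.093 0 0 0 -.125;.093 0 0 0 -.125;.093 0 0 0 -.125;.093 0 0 0 -.125;.093 0 0 0 -.125;.093 0 0 0 -.125;.093 0 0 0 -.125';python3 nudge.py '.093 0 0 0 -.125;.093 0 0 0 -.125;.093 0 0 0 -.125;.093 0 0 0 -.125;.093 0 0 0 -.125;.093 0 0 0 -.125;.093 0 0 0 -.125;.093 0 0 0 -.125;.093 0 0 0 -.125;.093 0 0 0 -.125';python3 nudge.py '.093 0 0 0 -.125;.093 0 0 0 -.125;.093 0 0 0 -.125;.093 0 0 0 -.125;.093 0 0 0 -.12;.093 0 0 0 0'
python3 -c "
from h import *
to(grasp((.4812,-.0665),.10))"
```

```text
time_s: 26.78
position: [0.4647, -0.1224, 0.1527]
tool_rot: [0.885, 0.387, 0.177, 0.19]
contact_force: [0.1, -0.4, 0.1]
width: 0.093
grip_force: 0.0
time_s: 27.62
position: [0.4647, -0.1224, 0.1527]
tool_rot: [0.491, 0.832, 0.032, 0.257]
contact_force: [0.3, -0.1, -0.3]
width: 0.0929
grip_force: 0.0
time_s: 28.12
position: [0.4647, -0.1224, 0.1527]
tool_rot: [0.214, 0.942, -0.048, 0.255]
contact_force: [-0.6, -1.3, 0.3]
width: 0.0931
grip_force: 0.0
pos [ 0.4647 -0.1224  0.1527] q [-0.33  0.15  2.24 -0.17  0.23 -1.3 ] tilt 30.0 dir -23.0 ydir 64.7 [0.427 0.904 0.019]
pos [ 0.4647 -0.1224  0.1527] q [-0.33  0.15  2.24 -0.17  0.23 -1.3 ] tilt 30.0 dir -23.0 ydir 64.7 [0.427 0.904 0.019]
delta [0.0727 0.0551 0.0267] rows>= 2.280011527479507
```

```bash
python3 nudge.py '.093 .0182 .0138 .0067 0;.093 .0182 .0138 .0067 0;.093 .0182 .0138 .0067 0;.093 .0182 .0138 .0067 0;.093 0 0 0 0;.093 0 0 0 0'
python3 - <<'E'
from station import r
from h import *
s,M=st()
w=r.camera("wrist");W=Pw(s,w);cv2.imwrite("pics/w6.png",w["pixels"])
for x in blobs(w["pixels"],(100,130,80),(118,255,255),300):print(np.round(x[0],1),x[1],ray(W,x[0],.034))
to(grasp((.4812,-.0665),.0))
E
```

```text
time_s: 28.62
position: [0.4513, -0.078, 0.1154]
tool_rot: [0.219, 0.941, -0.05, 0.254]
contact_force: [0.4, 0.0, 0.7]
width: 0.093
grip_force: 0.0
pos [ 0.4513 -0.078   0.1154] q [-0.21  0.21  2.31 -0.79  0.15 -0.57] tilt 30.0 dir -24.0 ydir 64.1 [0.437 0.899 0.016]
[ 58.5 252. ] 730.5 [ 0.43715628 -0.37628893  0.034     ]
[344.7 179.1] 2972.0 [ 0.47825784 -0.06327481  0.034     ]
[66.8 73.7] 1384.5 [ 0.32024615 -0.18370232  0.034     ]
[23.2 83.6] 1965.0 [ 0.31219596 -0.21406712  0.034     ]
pos [ 0.4516 -0.0783  0.1158] q [-0.21  0.21  2.31 -0.79  0.15 -0.57] tilt 30.0 dir -24.0 ydir 64.1 [0.437 0.899 0.016]
pos [ 0.4516 -0.0783  0.1158] q [-0.21  0.21  2.31 -0.79  0.15 -0.57] tilt 30.0 dir -24.0 ydir 64.1 [0.437 0.899 0.016]
delta [0.0276 0.0221 0.1093] rows>= 2.7549329146232906
```

```bash
python3 nudge.py '.093 .012 .012 .01 0;.093 .012 .012 .015 0;.093 .004 0 .02 0;.093 0 0 .02 0;.093 0 0 0 0;.093 0 0 0 0'
python3 - <<'E'
from h import *
to(grasp((.4803,-.065),.0))
E
```

```text
time_s: 29.17
position: [0.4623, -0.0733, 0.0813]
tool_rot: [0.22, 0.94, -0.055, 0.253]
contact_force: [-0.2, 0.7, 1.1]
width: 0.0929
grip_force: 0.0
pos [ 0.4623 -0.0733  0.0813] q [-0.18  0.32  2.3  -1.48  0.13  0.16] tilt 30.0 dir -26.0 ydir 63.7 [0.442 0.897 0.007]
pos [ 0.4623 -0.0733  0.0813] q [-0.18  0.32  2.3  -1.48  0.13  0.16] tilt 30.0 dir -26.0 ydir 63.7 [0.442 0.897 0.007]
delta [0.0179 0.015  0.0748] rows>= 1.8789235178727701
```

```bash
python3 nudge.py '.093 .009 .008 .005 0;.093 .009 .007 .005 0;.093 0 0 .01 0;.093 0 0 .01 0;.093 0 0 0 0'
python3 - <<'E'
from h import *
to(grasp((.4803,-.065),.0))
E
```

```text
time_s: 29.58
position: [0.4748, -0.0575, 0.0603]
tool_rot: [0.221, 0.943, -0.056, 0.243]
contact_force: [0.4, -0.8, -0.5]
width: 0.0929
grip_force: 0.0
pos [ 0.4748 -0.0575  0.0603] q [-0.13  0.39  2.27 -1.56  0.16  0.29] tilt 28.9 dir -26.0 ydir 63.6 [0.445 0.896 0.002]
pos [ 0.4748 -0.0575  0.0603] q [-0.13  0.39  2.27 -1.56  0.16  0.29] tilt 28.9 dir -26.0 ydir 63.6 [0.445 0.896 0.002]
delta [ 0.0103 -0.0043  0.0545] rows>= 1.3347954990146125
```

```bash
python3 nudge.py '.093 .006 -.002 .012 0;.093 .004 -.002 .012 0;.093 0 0 .012 0;.093 0 0 0 0'
python3 - <<'E'
from h import *
to(grasp((.4803,-.065),.0))
E
```

```text
time_s: 29.92
position: [0.4874, -0.0625, 0.0389]
tool_rot: [0.223, 0.945, -0.057, 0.23]
contact_force: [-0.5, -0.0, -0.4]
width: 0.0931
grip_force: 0.0
pos [ 0.4874 -0.0625  0.0389] q [-0.14  0.46  2.23 -1.57  0.15  0.29] tilt 27.5 dir -27.0 ydir 63.3 [ 0.449  0.894 -0.006]
pos [ 0.4874 -0.0625  0.0389] q [-0.14  0.46  2.23 -1.57  0.15  0.29] tilt 27.5 dir -27.0 ydir 63.3 [ 0.449  0.894 -0.006]
delta [ 0.0116 -0.0053  0.0296] rows>= 0.7725568103691124
```

```bash
python3 nudge.py '.093 .01 -.003 .009 0;.093 .008 -.003 .01 0;.093 .004 0 .008 0;.093 0 0 0 0'
python3 - <<'E'
from h import *
to(grasp((.4803,-.065),.0))
E
```

```text
time_s: 30.25
position: [0.4858, -0.0619, 0.0219]
tool_rot: [0.225, 0.948, -0.059, 0.216]
contact_force: [-0.1, -0.1, -0.4]
width: 0.0927
grip_force: 0.0
pos [ 0.4858 -0.0619  0.0219] q [-0.13  0.5   2.22 -1.57  0.16  0.3 ] tilt 25.9 dir -29.0 ydir 63.1 [ 0.452  0.892 -0.014]
pos [ 0.4858 -0.0619  0.0219] q [-0.13  0.5   2.22 -1.57  0.16  0.3 ] tilt 25.9 dir -29.0 ydir 63.1 [ 0.452  0.892 -0.014]
delta [ 0.0022 -0.0053  0.0155] rows>= 0.39546831319602616
```

```bash
python3 nudge.py '.093 .004 -.004 .009 0;.093 .004 -.003 .008 0;.093 0 0 0 0'
python3 - <<'E'
from h import *
ball('d_')
to(grasp((.4803,-.065),.0))
E
```

```text
time_s: 30.5
position: [0.4877, -0.0678, 0.0122]
tool_rot: [0.226, 0.95, -0.06, 0.209]
contact_force: [0.0, 1.1, 0.0]
width: 0.093
grip_force: 0.0
pos [ 0.4877 -0.0678  0.0122] q [-0.15  0.52  2.2  -1.57  0.15  0.29] tilt 25.1 dir -29.0 ydir 63.0 [ 0.454  0.891 -0.019]
orange 55.0 314.96363636363634 261.6909090909091
blue 5398.0 314.6161541311597 262.1146721007781
pos [ 0.4876 -0.0677  0.0124] q [-0.15  0.52  2.21 -1.57  0.15  0.29] tilt 25.1 dir -29.0 ydir 63.0 [ 0.454  0.891 -0.018]
pos [ 0.4876 -0.0677  0.0124] q [-0.15  0.52  2.21 -1.57  0.15  0.29] tilt 25.1 dir -29.0 ydir 63.0 [ 0.454  0.891 -0.018]
delta [ 0.0021 -0.0012  0.0051] rows>= 0.13437252399882563
```

Run:
```python
from station import r
import cv2
w=r.camera("wrist");cv2.imwrite("pics/w7.png",w["pixels"])
```

```text
(no output)
```

View pics/w7.png

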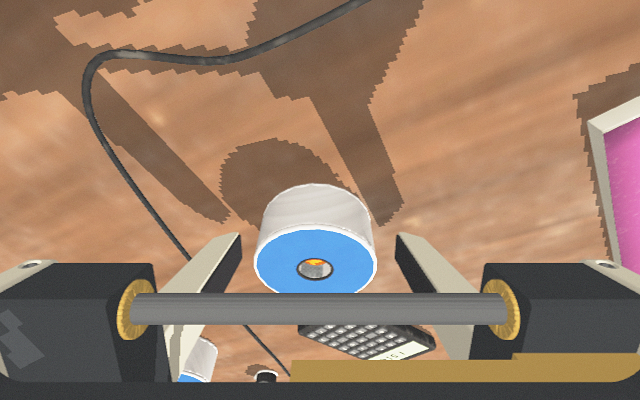

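The tin lies between the fingers at (315,262), with the ball visible in its window. Now to grip and lift.

```bash
python3 nudge.py '.093 .002 -.001 .003 0;.05 0 0 0 0;.05 0 0 0 0;.05 0 0 0 0;.05 0 0 0 0;.05 0 0 0 0;.05 0 0 0 0;.05 -.006 0 -.013 0;.05 -.01 0 -.0215 0;.05 -.01 0 -.0215 0' 30;python3 nudge.py '.05 -.013 0 -.028 0;.05 -.013 0 -.028 0;.05 -.013 0 -.028 0;.05 -.013 0 -.028 0;.05 0 0 0 0'; python3 -c "
from h import *
ball('d0')"
```

```text
time_s: 31.43
position: [0.4878, -0.069, 0.0478]
tool_rot: [0.227, 0.949, -0.063, 0.209]
contact_force: [-0.6, 0.1, -1.7]
width: 0.0646
grip_force: 29.8
time_s: 31.85
position: [0.4918, -0.0681, 0.1585]
tool_rot: [0.227, 0.948, -0.066, 0.214]
contact_force: [1.2, -1.2, -0.8]
width: 0.0647
grip_force: 29.8
pos [ 0.4918 -0.0681  0.1585] q [-0.14  0.19  2.13 -0.42  0.43 -0.89] tilt 25.9 dir -30.0 ydir 62.7 [ 0.459  0.888 -0.027]
orange 52.0 317.78846153846155 263.9423076923077
blue 5332.0 317.72468117029257 262.89909977494375
```

```bash
python3 nudge.py '.05 -.013 0 -.028 0;.05 -.013 0 -.028 0;.05 0 0 0 .12;.05 0 0 0 .12;.05 0 0 0 .12;.05 0 0 0 .12;.05 0 0 0 .12;.05 0 0 0 .12;.05 0 0 0 .12;.05 0 0 0 .12'
python3 nudge.py '.05 0 0 0 .12;.05 0 0 0 .12;.05 0 0 0 .12;.05 0 0 0 .12;.05 0 0 0 .12;.05 0 0 0 .12;.05 0 0 0 .12;.05 0 0 0 0;.05 0 0 0 0'
python3 nudge.py '.05 .03 0 0 0;.05 -.03 0 0 0;.05 .03 0 0 0;.05 -.03 0 0 0;.05 0 .03 0 0;.05 0 -.03 0 0;.05 0 0 0 0;.05 0 0 0 0'
python3 -c "
from h import *
ball('d1')
cv2.imwrite('pics/dd.png',np.hstack([cv2.resize(cv2.imread(f'pics/{n}.png')[110:210,100:240],None,fx=2.5,fy=2.5) for n in ('d0','d1')]))
to([.5618,.165,.2])"
```

```text
time_s: 32.73
position: [0.4891, -0.0664, 0.2132]
tool_rot: [0.642, 0.734, 0.038, 0.216]
contact_force: [-0.1, 0.0, -1.3]
width: 0.065
grip_force: 29.8
time_s: 33.48
position: [0.4893, -0.0663, 0.2138]
tool_rot: [0.884, 0.413, 0.123, 0.183]
contact_force: [0.4, 0.2, -1.9]
width: 0.0649
grip_force: 29.8
time_s: 34.15
position: [0.4891, -0.0661, 0.2142]
tool_rot: [0.884, 0.413, 0.123, 0.183]
contact_force: [0.3, 0.5, -1.3]
width: 0.0649
grip_force: 29.7
pos [ 0.4891 -0.0661  0.2142] q [-0.13  0.09  2.07 -0.31  0.59  0.79] tilt 25.4 dir -31.0 ydir -40.8 [ 0.685 -0.592  0.424]
orange 63.0 305.968253968254 267.8412698412698
blue 5293.0 317.66106177970903 262.93651993198563
pos [ 0.4899 -0.0663  0.2148] q [-0.13  0.09  2.07 -0.31  0.59  0.79] tilt 25.5 dir -31.0 ydir -40.9 [ 0.684 -0.592  0.425]
delta [ 0.2234 -0.0941 -0.0113] rows>= 5.818351520142515
```

View pics/dd.png

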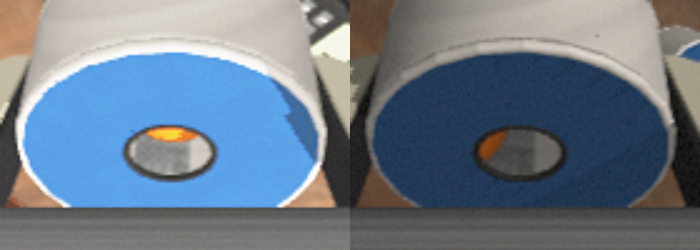

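In the left frame (upright) the ball sits mid-tin. In the right frame (tipped and shaken) it has run about 14 mm to the side and only a sliver shows at the window's left edge, so tin 1 is the rattling tin. Next I'll work out the final pose.

```bash
cat >> h.py <<'E'
Mg=R.from_quat([.226,.950,-.060,.209]).as_matrix()
pg=np.array([.4876,-.0677,.0124])+Mg@np.array([.002,-.001,.003])
ax=Mg.T@np.array([0,0,1.]);org=Mg.T@(np.array([.4803,-.065,0])-pg);org[1]=0
def tin():
    s,M=st();o=s["position"]+M@org;a=M@ax
    print("tin org",o.round(4),"tilt",np.degrees(np.arccos(a[2])).round(1),"axis dir",np.degrees(np.arctan2(a[1],a[0])).round())
    print("delta",(M.T@(np.array([.562,.165,.15])-o)).round(4))
E
python3 -c "
from h import *
print(org)
tin()"
```

```text
[0.01026429 0.         0.00496751]
pos [ 0.4899 -0.0663  0.2148] q [-0.13  0.09  2.07 -0.31  0.59  0.79] tilt 25.5 dir -31.0 ydir -40.9 [ 0.684 -0.592  0.425]
tin org [ 0.4982 -0.0594  0.211 ] tilt 38.7 axis dir -169.0
delta [ 0.2099 -0.1152  0.0289]
```

```bash
python3 nudge.py '.05 .0262 -.0144 .0036 .015;.05 .0262 -.0144 .0036 .015;.05 .0262 -.0144 .0036 .015;.05 .0262 -.0144 .0036 .015;.05 .0262 -.0144 .0036 0;.05 .0262 -.0144 .0036 0;.05 .0262 -.0144 .0036 0;.05 .0262 -.0144 .0036 0;.05 0 0 0 0;.05 0 0 0 0'
python3 -c "
from h import *
tin()"
```

```text
time_s: 35.03
position: [0.5635, 0.1572, 0.1579]
tool_rot: [0.896, 0.386, 0.129, 0.179]
contact_force: [-0.3, -1.1, -1.9]
width: 0.0649
grip_force: 29.7
pos [0.5635 0.1572 0.1579] q [ 0.35  0.39  1.84 -0.55  0.7   1.5 ] tilt 25.5 dir -31.0 ydir -44.6 [ 0.646 -0.637  0.42 ]
tin org [0.5722 0.1637 0.1544] tilt 39.7 axis dir -171.0
delta [-0.0063 -0.0093 -0.0001]
```

```bash
python3 nudge.py '.05 -.003 -.0047 0 0;.05 -.003 -.0046 0 0;.05 0 0 0 0;.05 0 0 0 0;.05 0 0 0 0;.05 0 0 0 0;.05 0 0 0 0;.05 0 0 0 0;.05 0 0 0 0'
python3 - <<'E'
from station import r
from h import *
tin();ball('e1')
a=r.camera("top");b=r.camera("side")
cv2.imwrite("pics/fin.png",np.hstack([cv2.resize(a["pixels"][90:330,120:480],None,fx=1.1,fy=1.1),cv2.resize(b["pixels"][80:320,150:510],None,fx=1.1,fy=1.1)]))
E
```

```text
time_s: 35.78
position: [0.5531, 0.1576, 0.1541]
tool_rot: [0.896, 0.385, 0.129, 0.179]
contact_force: [-0.5, 1.1, -2.4]
width: 0.0646
grip_force: 29.7
pos [0.5531 0.1576 0.1541] q [ 0.36  0.38  1.86 -0.56  0.69  1.52] tilt 25.5 dir -31.0 ydir -44.9 [ 0.643 -0.64   0.421]
tin org [0.5618 0.1641 0.1506] tilt 39.7 axis dir -171.0
delta [ 0.0007 -0.0007  0.0004]
pos [0.5531 0.1576 0.1541] q [ 0.36  0.38  1.86 -0.56  0.69  1.52] tilt 25.5 dir -31.0 ydir -44.9 [ 0.643 -0.64   0.421]
orange 160.0 308.55 268.59375
blue 5306.0 317.5959291368262 262.9700339238598
```

View pics/fin.png

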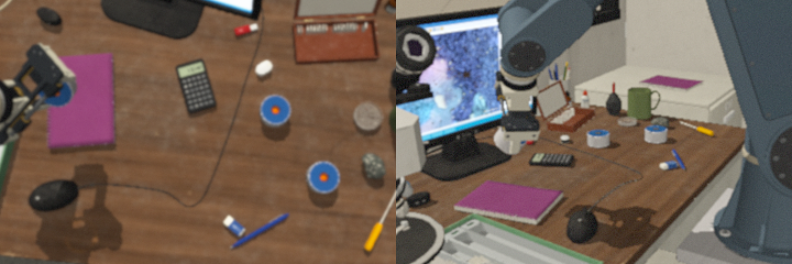

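The top crop shows the held tin at (60,93), which fits the notebook middle once its height is allowed for. The two quiet tins stand upright at (275,111) and (322,178), and nothing else has moved. Handing in.

```bash
python3 -c "
from station import r
print(r.job_done())"
```

```text
the job is handed in; nothing more can be done
None
```

I handed the job in at about 36 s, with the rattling tin (the one nearest the notebook) held over the middle of the notebook, tipped about 40°, its underside centre about 15 cm above the desk, and the two quiet tins standing upright where they were.

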